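# Knock down the sprung stops and feed the plate on in the drilling jig

### The arm

A 7-joint arm with a two-finger parallel gripper is mounted at the origin on the work surface; the furniture and walls round the work are solid. World frame = base frame: x ahead of the robot, y to its left, z up, the work surface at z = 0. Lengths are in mm, angles in rad, forces in N, time in s.
With the tool pointing down it reaches from about 400 to 875 mm from the base axis. Payload 19.3 kg.
Tool frame: the origin (TCP) lies at the very end of the fingers, on their centre line; the grasp point (between the pads) lies 19 mm behind it (grip_point_offset is the z of the grasp point in the tool frame, in mm); z points along the fingers, x is the direction in which the jaws open and shut, and the axes are right-handed (so a half turn about z gives the same grasp; the last joint's range is limited). The gripper opens to 85 mm and grips with 20 to 120 N. Pads are 22 mm wide; open, the fingers measure 114 mm over their backs; the gripper's body (76 mm by 85 mm) begins 54 mm behind the grasp point. The pads swing forward as they close: fully open they stand 13 mm farther back than shut.
Start: joints at [-1.339, 0.521, -0.036, 1.599, 0.021, 1.021, -0.113], TCP at [185.793, 596.737, 231.291] pointing down, gripper open.
Joint ranges: [-2.91, 2.91], [-0.3, 2.13], [-1.5, 1.42], [0.17, 2.43], [-1.26, 4.41], [0.16, 1.93], [-2.52, 2.52]. Speed limits (rad/s): [1.89, 1.89, 2.39, 2.39, 3.01, 3.01, 3.01].

### API

Orientations are given as a 3x3 rotation matrix whose columns are the frame's x, y, z axes.
In Python, from workcell import movep, movel, goto_joints, open_gripper, clamp, wait, inverse_kinematics, read_state, camera, PlanningError, finish_job, grip_point_offset gives the robot as it stands. Calls block until the motion is done:
- movep(position, orientation): joint-space move of the TCP to a pose.
- movel(position, frame=None, max_speed=150, guard=None): straight line of the TCP; frame=None keeps the orientation; max_speed is the mean speed in mm/s. With guard (N) it stops when the force on the tool has changed by that much, and returns True; else False.
- goto_joints(angles): joint-space move.
- open_gripper() and clamp(): open the fingers fully, or close them until they stop; the grip force is fixed at half the most.
- wait(seconds).
- inverse_kinematics(position, orientation): joint angles nearest the present ones, or None.
- read_state(): the state.
- camera(name): name is "scene" or "side" or "wrist"; returns a dict with "image" (400x640x3 uint8, blue, green, red), "range_z" (400x640 float32, mm along the optical axis (not along the pixel's ray), 0 where there is no reading), "fx", "fy", "cx", "cy" (pixels), "cam_to_world" (4x4, takes a point from camera to world coordinates). Camera axes: x right, y up, looking along -z (the intrinsics and any distortion apply to the point x, -y, -z); pixel columns grow to the right and rows downward; lengths in mm; the calibration is good to about 2 mm. The wrist camera is an equidistant fisheye: a pixel r from the principal point sees the ray r / f radians off the axis. A picture is of the moment at which its call begins.
A pose or a line that the arm cannot do raises PlanningError and nothing moves.
- finish_job(): hands the job in, once; it reports no verdict.
The state is a dict: "time": time; "qpos": joint angles; "qvel": joint speeds; "joint_efforts": joint torques, N m; "eef_pos": TCP position; "tool_rot": TCP orientation; "ft_force": force on the tool from outside, world axes, zero at the start; "torque": the same for the moment, N m; "finger_gap": finger opening in mm.
Only numpy, scipy, OpenCV 4.12 (cv2) and the standard library are available. Lean on these libraries where they do the work, as an engineer would, in place of code of your own. Each camera call takes 0.05 s, during which the arm holds its last target.

### The job

The brown plate in the drilling jig is to be drilled at the last pair of stops, but two of the sprung stop pins ahead of it still stand up in its way: knock each of these two down with a brisk tap of the mallet, not with your fingers and without hitting the plate, until it clicks in below the bed, and set the mallet down clear of the jig, on the stack of blanks where it stood or on the bench. Then slide the plate along the bed under the bridge, without lifting it, until its front edge rests against the last pair of stops, which must stay up. Leave the bottle, tin, vee block and micrometer beside the jig where they stand.

Things in the scene. Friction and masses are not known exactly. Their poses are not given: they have to be found in the camera images.
- jig: Fixed drilling jig; origin: centre of its underside on the bench, x = feed direction, z up. Bed 420 (x) x 152 (y) mm, top 45 mm above the bench. A rail 22 mm wide, 14 high on each long edge leaves a lane 109 mm wide. A bridge spans the rails at x = -30 to 0 mm: underside 23, top 36, bushes 41 mm above the bed. Stops in rows at x = 45, 95, 145 mm, y = +20 and -20 mm each.
- jig_rest (a point): Fixed point on the bed's top, mid-lane, axes as the jig's, level with the near flanks of the last row of stops (jig x = 138 mm): the plate's front edge comes to rest here.
- stop_1: Sprung stop 1, a 14 mm diameter steel pin with a chamfered top in a hole of the bed; this fixed point is on its axis at the bed's top (45 mm above the bench), z up. In the first or second row (which hole varies). Standing up at the start.
- stop_2: Sprung stop 2, a 14 mm diameter steel pin with a chamfered top in a hole of the bed; this fixed point is on its axis at the bed's top (45 mm above the bench), z up. In the first or second row (which hole varies). Standing up at the start.
- stop_3: Sprung stop 3, a 14 mm diameter steel pin with a chamfered top in a hole of the bed; this fixed point is on its axis at the bed's top (45 mm above the bench), z up. In the first or second row (which hole varies). Already down at the start.
- stop_4: Sprung stop 4, a 14 mm diameter steel pin with a chamfered top in a hole of the bed; this fixed point is on its axis at the bed's top (45 mm above the bench), z up. In the first or second row (which hole varies). Already down at the start.
- stop_5: Sprung stop 5, a 14 mm diameter steel pin with a chamfered top in a hole of the bed; this fixed point is on its axis at the bed's top (45 mm above the bench), z up. In the last row; up, and must stay up.
- stop_6: Sprung stop 6, a 14 mm diameter steel pin with a chamfered top in a hole of the bed; this fixed point is on its axis at the bed's top (45 mm above the bench), z up. In the last row; up, and must stay up.
- pin_1 (a joint): How far the pin of stop 1 is down: 0 = up, its top 14 mm above the bed; 0.0155 m = clicked home, its top 1.5 mm below the bed. An over-centre spring (at most about 6 N) throws it back up from the first half of its travel and pulls it home from the second half.
- pin_2 (a joint): How far the pin of stop 2 is down: 0 = up, its top 14 mm above the bed; 0.0155 m = clicked home, its top 1.5 mm below the bed. An over-centre spring (at most about 6 N) throws it back up from the first half of its travel and pulls it home from the second half.
- pin_3 (a joint): How far the pin of stop 3 is down: 0 = up, its top 14 mm above the bed; 0.0155 m = clicked home, its top 1.5 mm below the bed. An over-centre spring (at most about 6 N) throws it back up from the first half of its travel and pulls it home from the second half.
- pin_4 (a joint): How far the pin of stop 4 is down: 0 = up, its top 14 mm above the bed; 0.0155 m = clicked home, its top 1.5 mm below the bed. An over-centre spring (at most about 6 N) throws it back up from the first half of its travel and pulls it home from the second half.
- pin_5 (a joint): How far the pin of stop 5 is down: 0 = up, its top 14 mm above the bed; 0.0155 m = clicked home, its top 1.5 mm below the bed. An over-centre spring (at most about 6 N) throws it back up from the first half of its travel and pulls it home from the second half.
- pin_6 (a joint): How far the pin of stop 6 is down: 0 = up, its top 14 mm above the bed; 0.0155 m = clicked home, its top 1.5 mm below the bed. An over-centre spring (at most about 6 N) throws it back up from the first half of its travel and pulls it home from the second half.
- plate: Loose brown plate 200 x 105 x 16 mm, about 0.5 kg, lying in the lane behind the stops, partly under the bridge. Origin: centre of its underside; x along its 200 mm length, towards the stops.
- plate_front (a point): Middle of the plate's front edge (the end towards the stops), at its underside.
- plate_back (a point): Middle of the plate's back edge, at its underside: the end to push on.
- mallet: Loose soft-face mallet, 0.38 kg, standing on the blanks on one face. Origin: centre of that face, z up along the head. Head 39 mm diameter, 90 mm face to face, both faces white nylon. Wooden handle along -x to 168 mm from the head's axis, its axis 45 mm above the face; 21 mm wide (y), 25 mm high, flat sides, best gripped 40 mm from the head's axis. Centre of mass about 10 mm from the head's axis.
- blanks: Fixed stack of two brown plates like the one in the jig, 200 (x) x 105 (y) mm, 32 mm high, to the robot's right of the jig; the mallet stands on it. Origin: centre of the stack's underside.
- mallet_head (a point): Centre of the mallet's head, 45 mm above its lower face.
- dye_bottle: Dark blue bottle, 53 mm diameter, 92 mm tall, standing close to one side of the jig; origin: centre of its underside. Bystander.
- tin: Round tin, 70 mm diameter, 37 mm high, standing close to the other side of the jig; origin: centre of its underside. Bystander.
- vee_block: Steel vee block 50 x 50 x 45 mm beside the rear half of the jig, on the side away from the robot; origin: centre of its underside. Bystander.
- mike: Micrometer lying flat, 46 x 138 x 15 mm, between robot and jig; origin: centre of its underside. Bystander.

How it is judged:
By the outcome, as a careful person would: the job done as asked, in the order asked, and still so for the second after the job is handed in, with the robot touching nothing.
It also fails if it takes over 61 s, if anything falls off the work surface, if the arm or the gripper's body presses on something with over 40 N, if the wrist force passes 120 N, or if a joint passes its speed limit or range.

## Working session

There is one attempt and no reset: what is moved stays moved. The work goes in short steps, each a Python script; the robot and the scene stay as the last script left them, time stands still between calls to the robot, and variables do not carry over. Pictures are saved under pics/ and viewed, and the job is handed in when it is done.

```bash
mkdir -p pics; ls; cat > h.py <<'E'
import numpy as np, cv2
from workcell import *
def snap(n,f):
    c=camera(n); cv2.imwrite('pics/'+f+'.png',c['image']); np.savez('pics/'+f+'.npz',**c); return c
def load(f):
    return dict(np.load('pics/'+f+'.npz'))
def cloud(c):
    h,w=c['range_z'].shape; u,v=np.meshgrid(np.arange(w),np.arange(h)); z=c['range_z']
    P=np.stack([(u-c['cx'])/c['fx']*z,-(v-c['cy'])/c['fy']*z,-z,np.ones_like(z)],-1)
    W=P@np.array(c['cam_to_world']).T
    W=W[...,:3].copy(); W[z<=0]=np.nan
    return W
def ray(c,u,v,h):
    T=np.array(c['cam_to_world']); d=T[:3,:3]@np.array([(u-c['cx'])/c['fx'],-(v-c['cy'])/c['fy'],-1]); o=T[:3,3]
    return o+d*(h-o[2])/d[2]
E
python3 - <<'E'
from h import *
s=read_state()
print(s['time'],s['eef_pos'],s['tool_rot'],s['finger_gap'],grip_point_offset)
for n in('scene','side','wrist'):
    c=snap(n,n+'0'); print(n,c['fx'],c['cx'],c['cy'],np.round(c['cam_to_world'],2).tolist())
E
```

```text
pics
0.0 [185.71989354 596.40568903 230.73550763] [[ 2.97267892e-01  9.54794084e-01 -2.40073012e-04]
 [ 9.54793450e-01 -2.97267973e-01 -1.10458448e-03]
 [-1.12601674e-03  9.91373603e-05 -9.99999361e-01]] 85.67631328804012 -18.700000000000003
scene 471.63075026140643 316.22954000949323 201.86532349773282 [[0.58, 0.6, -0.55, -55.61], [-0.81, 0.41, -0.41, -551.43], [-0.02, 0.68, 0.73, 897.0], [0.0, 0.0, 0.0, 1.0]]
side 463.3692382611532 315.53606927637514 190.27178385095777 [[1.0, 0.02, -0.08, 461.49], [-0.08, 0.43, -0.9, -1227.26], [0.02, 0.9, 0.43, 606.0], [0.0, 0.0, 0.0, 1.0]]
wrist 309.70691628693146 316.7756271858508 197.35089468223433 [[0.3, -0.91, -0.3, 109.65], [0.95, 0.28, 0.09, 620.81], [-0.0, -0.31, 0.95, 371.62], [0.0, 0.0, 0.0, 1.0]]
```

View pics/scene0.png

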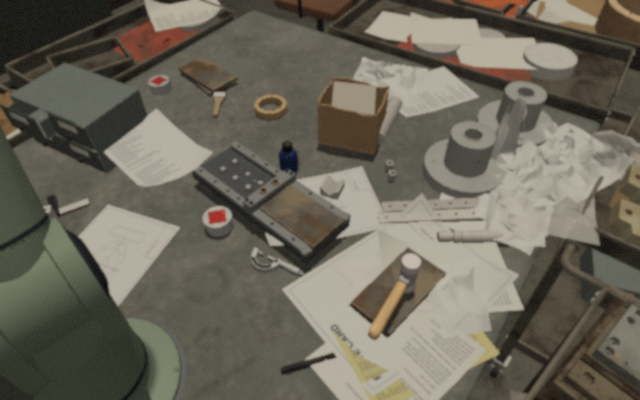

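View pics/side0.png

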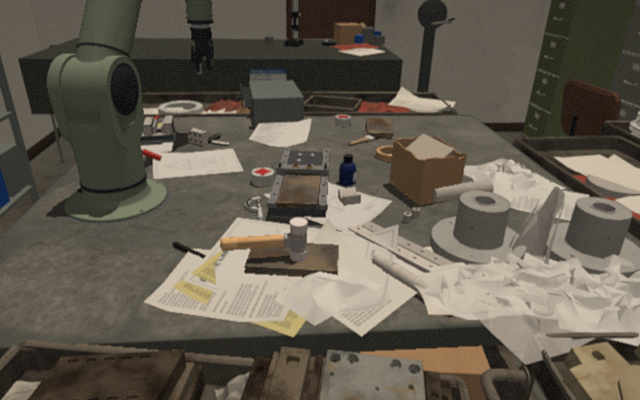

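View pics/wrist0.png

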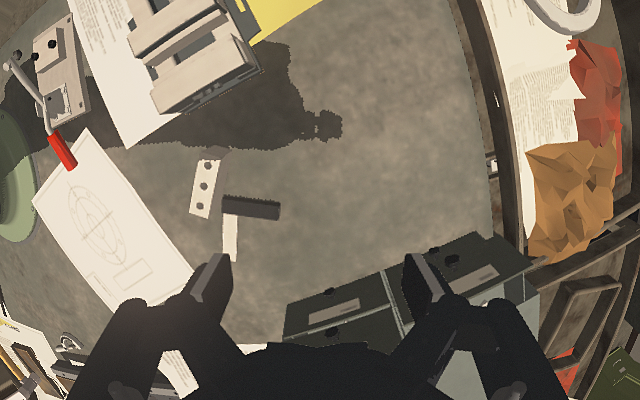

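The scene view shows the jig at about (270,200): the stops are at upper left (235,175) and the plate at lower right (310,220). The mallet is on the blanks at (400,290). Next I measure with the depth data.

```bash
python3 - <<'E'
from h import *
c=load('scene0'); W=cloud(c)
for n,(u,v) in dict(platecorner=(347,215),head=(410,262),handleend=(376,330),bottle=(288,147),tin=(217,215),bench=(300,320),bed=(220,165),plate=(310,215),blank=(360,300),blank2=(440,270)).items(): print(n,W[v,u].round(1))
im=c['image'][130:260,180:360]; cv2.imwrite('pics/crop1.png',cv2.resize(im,None,fx=4.4,fy=4.4,interpolation=cv2.INTER_CUBIC))
d=load('side0'); im=d['image'][140:280,215:365]; cv2.imwrite('pics/crop2.png',cv2.resize(im,None,fx=4.2,fy=4.2,interpolation=cv2.INTER_CUBIC))
E
```

```text
platecorner [ 575.8 -171.2   59.3]
head [ 494.  -371.2  123. ]
handleend [ 343.5 -384.3   91.1]
bottle [665.   71.6  89.8]
tin [412.8  99.2  38.4]
bench [ 317.8 -222.    -1.6]
bed [542.2 209.3  48. ]
plate [ 525.3 -100.    61. ]
blank [ 413.4 -309.5   31. ]
blank2 [ 577.5 -413.9   31. ]
```

View pics/crop1.png

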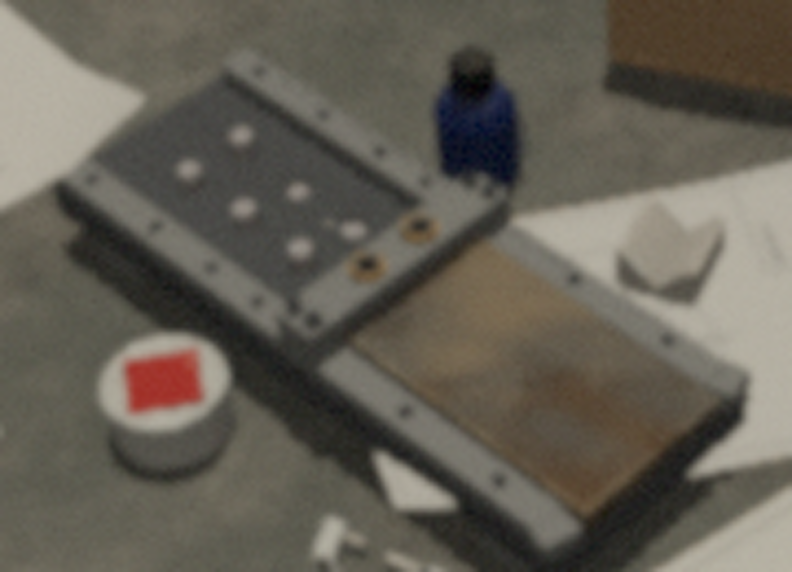

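View pics/crop2.png

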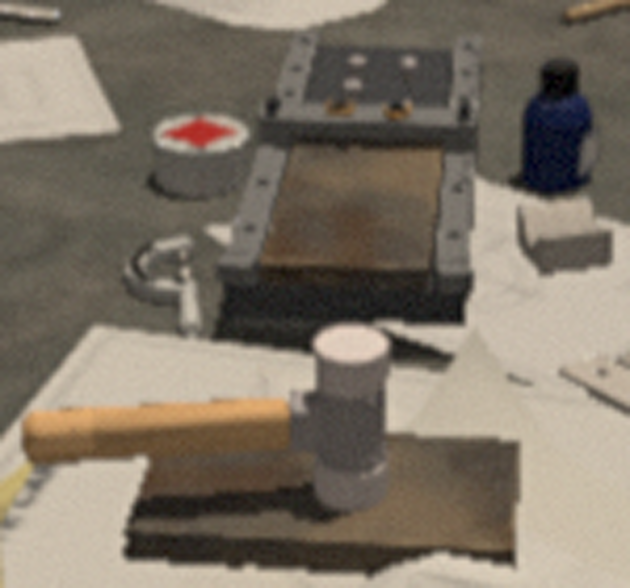

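```bash
python3 - <<'E'
from h import *
c=load('scene0'); W=cloud(c)
m=(W[...,2]>40)&(W[...,2]<66)
reg=np.zeros(m.shape,bool); reg[135:262,185:360]=1
m&=reg
m=m.astype(np.uint8); n,l,st,ce=cv2.connectedComponentsWithStats(m)
for i in range(1,n):
    if st[i,4]>80: print(i,st[i])
i=1+np.argmax(st[1:,4]); P=W[l==i]
r=cv2.minAreaRect(P[:,:2].astype(np.float32)); print(r, cv2.boxPoints(r))
# height map
res=2.5; x0,y0=400,-200
H=np.zeros((180,110),np.float32)
q=W[reg&np.isfinite(W[...,2])]
ix=((q[:,0]-420)/res).astype(int); iy=((q[:,1]+200)/res).astype(int)
ok=(ix>=0)&(ix<110)&(iy>=0)&(iy<180)
H[:]=np.nan
for a,b,z in zip(iy[ok],ix[ok],q[ok,2]): H[a,b]=np.nanmax([H[a,b],z])
img=np.clip((np.nan_to_num(H)-30)*4,0,255).astype(np.uint8)
cv2.imwrite('pics/hm.png',cv2.resize(img[::-1],None,fx=3.3,fy=3.3,interpolation=cv2.INTER_NEAREST))
E
```

```text
1 [ 185  135  166  123 7690]
2 [331 135  29   6 100]
3 [279 147  21  18 189]
((528.569580078125, 95.52532958984375), (535.9776611328125, 180.50640869140625), 83.5475082397461) [[ 408.7717  -160.6233 ]
 [ 588.1347  -180.9085 ]
 [ 648.36743  351.67395]
 [ 469.00446  371.95917]]
```

View pics/hm.png

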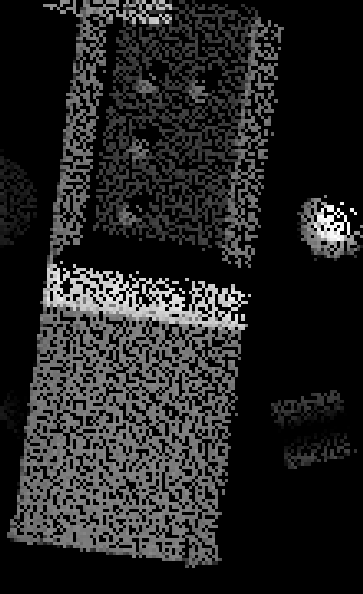

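The height map shows four standing pins: both in the last row, plus rows 1 and 2 on the side towards the robot (jig y = +20). I'll fit the jig and mallet poses now.

```bash
cat > fit.py <<'E'
from h import *
def jigfit(c,Wc=None,verbose=1):
    W=cloud(c) if Wc is None else Wc
    P=W.reshape(-1,3); P=P[np.isfinite(P[:,2])]
    th=np.arctan2(532,60); o=np.array([528.,85.])
    for it in range(6):
        e=np.array([np.cos(th),np.sin(th)]); n=np.array([-e[1],e[0]])
        d=P[:,:2]-o; X=d@e; Y=d@n; Z=P[:,2]
        m=(Z>52)&(Z<66)&(abs(Y)<85)&(abs(X)<225)
        b=(X[m]//6).astype(int); lo=[];hi=[]
        for k in np.unique(b):
            if k*6>170 or k*6<-180: continue
            y=Y[m][b==k]; x=k*6+3
            if len(y)<15: continue
            lo.append((x,np.percentile(y,1)));hi.append((x,np.percentile(y,99)))
        lo=np.array(lo);hi=np.array(hi)
        def fit(a):
            w=np.ones(len(a),bool)
            for _ in range(5):
                p=np.polyfit(a[w,0],a[w,1],1); r=abs(np.polyval(p,a[:,0])-a[:,1]); w=r<max(2,1.5*np.median(r))
            return p,w.sum()
        pl,nl=fit(lo);ph,nh=fit(hi)
        th+=np.arctan((pl[0]+ph[0])/2); o=o+n*(pl[1]+ph[1])/2
        m2=m&(abs(Y)>58)&(abs(Y)<72)
        xa,xb=np.percentile(X[m2],[.6,99.4])
        mb=(Z>74)&(Z<84)&(abs(Y)<60)&(abs(X)<80); b1,b2=np.percentile(X[mb],[2,98])
        o=o+e*((b1+b2)/2+15)
    if verbose: print('o',o.round(1),'th',np.degrees(th).round(2),'slopes',pl[0].round(4),ph[0].round(4),'width',ph[1]-pl[1],'rail x',xa,xb,'bridge',b1,b2)
    return o,th
if __name__=='__main__':
    c=load('scene0'); jigfit(c); d=load('side0')
    W=cloud(c)
    for cc in (c,d):
        W=cloud(cc); P=W.reshape(-1,3); P=P[np.isfinite(P[:,2])]
        near=(abs(P[:,0]-450)<200)&(abs(P[:,1]+375)<150)
        h=P[near&(P[:,2]>117)&(P[:,2]<130)]; print('head',h.mean(0),cv2.minEnclosingCircle(h[:,:2].astype(np.float32)))
        g=P[near&(P[:,2]>75)&(P[:,2]<98)&(P[:,0]<470)]
        vx=cv2.fitLine(g[:,:2].astype(np.float32),cv2.DIST_HUBER,0,.01,.01).ravel(); print('handle',vx,g[:,2].max(),g[:,0].min(),len(g))
        b=P[near&(P[:,2]>26)&(P[:,2]<38)]; print('blank',cv2.minAreaRect(b[:,:2].astype(np.float32)))
        t=P[(abs(P[:,0]-525)<60)&(abs(P[:,1]+100)<40)]; print('platez',np.median(t[:,2]))
        k=P[(P[:,0]<380)&(P[:,0]>300)&(abs(P[:,1]+200)<40)]; print('bench',np.median(k[:,2]))
E
python3 fit.py
```

```text
o [531.7  40. ] th 82.54 slopes -0.003 0.003 width 149.93890122518255 rail x -209.58506749149404 216.8107497393631 bridge -30.27655680494725 0.2739146205829021
head [ 498.54804619 -371.42248972  121.56353055] ((499.48052978515625, -370.90289306640625), 19.688100814819336)
handle [ 9.9814647e-01  6.0857557e-02  3.9607022e+02 -3.7897409e+02] 94.24068914308418 332.5506850035788 744
blank ((448.4388122558594, -420.1031799316406), (369.5397033691406, 261.0487060546875), 7.988858222961426)
platez 60.66650728606817
bench 10.617902733083042
head [ 501.66151142 -373.72475266  121.24440133] ((502.1221618652344, -371.11590576171875), 20.159120559692383)
handle [ 9.9813610e-01  6.1027005e-02  4.0319147e+02 -3.8427829e+02] 92.43317450707752 336.4895285338306 627
blank ((509.2544860839844, -414.71527099609375), (238.28759765625, 261.8592224121094), 10.517779350280762)
platez 60.733341398253856
bench 12.055198731120413
```

```bash
python3 - <<'E'
from h import *
c=load('scene0'); d=load('side0')
o=np.array([531.7,40.]);th=np.radians(82.54)
e=np.array([np.cos(th),np.sin(th)]); n=np.array([-e[1],e[0]])
for cc in (c,d):
    P=cloud(cc).reshape(-1,3);P=P[np.isfinite(P[:,2])]
    X=(P[:,:2]-o)@e;Y=(P[:,:2]-o)@n
    for x in(45,95,145):
        for y in (20,-20):
            m=(abs(X-x)<14)&(abs(Y-y)<14)
            q=m&(P[:,2]>53)&(P[:,2]<66)
            print(x,y,m.sum(),q.sum(),np.median(X[q]).round(1),np.median(Y[q]).round(1),P[m,2].max().round(1) if m.any() else None)
    m=(abs(Y)<45)&(P[:,2]>56)&(P[:,2]<66)&(X<-35); print('plate x',np.percentile(X[m],[.5,1,99]),'n',m.sum())
    m=(abs(Y)<45)&(P[:,2]>56)&(P[:,2]<66)&(X>2)&(X<36); print('plate front beyond bridge?',m.sum(),X[m].max() if m.any() else 0)
    # colour picture check: plate brown extent
    T=np.array(cc['cam_to_world']);im=cc['image'].copy()
    def pr(x,y,z):
        w=np.append(o+e*x+n*y,z); p=T[:3,:3].T@(w-T[:3,3]); return cc['cx']+cc['fx']*p[0]/-p[2], cc['cy']-cc['fy']*p[1]/-p[2]
    pts=[pr(*p) for p in [(-210,76,59),(210,76,59),(210,-76,59),(-210,-76,59)]]
    cv2.polylines(im,[np.array(pts).round().astype(np.int32)],True,(0,255,0),1)
    for x in(45,95,145):
        for y in (20,-20): cv2.circle(im,tuple(int(round(v)) for v in pr(x,y,59 if (y>0 or x>100) else 43.5)),2,(0,0,255),-1)
    u,v=map(int,pts[0]); im=im[130:270,180:370]
    cv2.imwrite('pics/ov%d.png'%(cc is d),cv2.resize(im,None,fx=4,fy=4))
s=[]
import itertools
x=np.array([np.cos(np.radians(93.5)),np.sin(np.radians(93.5)),0]);z=np.array([0,0,-1.])
R=np.stack([x,np.cross(z,x),z],1)
for p in ([460.6,-373.4,150],[460.6,-373.4,58.3]):
    for q in (1,-1): print(inverse_kinematics(p,R*np.array([q,q,1])))
x=np.array([np.cos(th),np.sin(th),0]);R=np.stack([x,np.cross(z,x),z],1)
for j in (45,95):
    w=o+e*j+n*60
    for zz in (170,72): print(w,[inverse_kinematics([*w,zz],R*np.array([q,q,1])) for q in (1,-1)])
E
```

```text
45 20 88 25 44.2 21.1 61.5
45 -20 78 0 nan nan 48.9
95 20 88 23 94.5 19.2 62.7
95 -20 80 0 nan nan 48.4
145 20 85 22 143.1 20.5 60.5
145 -20 80 19 144.0 -19.8 60.6
plate x [-764.62411769 -759.67271466  -37.73408668] n 2234
plate front beyond bridge? 0 0
45 20 0 0 nan nan None
45 -20 0 0 nan nan None
95 20 28 12 93.5 18.9 61.1
95 -20 15 0 nan nan 46.7
145 20 33 10 143.4 18.3 60.2
145 -20 41 10 143.9 -22.2 59.6
plate x [-430.06006722 -428.16676228  -37.26603766] n 1014
plate front beyond bridge? 0 0
[ 0.75229365  0.57492523 -0.24439128  1.75230222  0.17827463  0.83599825
  2.05764772]
[ 0.17625924  0.65357193  0.60688646  1.78382963 -0.47736906  0.85527186
 -0.50253314]
[ 0.45209743  0.71265878  0.18781985  1.81632565 -0.20823043  0.63174685
  2.39569418]
[ 0.18946029  0.80228944  0.59344062  1.83031971 -0.6592516   0.71600814
 -0.35279766]
[478.05038541  92.40914857] [array([-0.4307773 ,  0.39460795,  0.15106669,  2.02332097, -0.08690721,
        0.72959089,  1.21428791]), array([-0.85177074,  0.4931571 ,  0.72805276,  2.04257326, -0.4674936 ,
        0.77402963, -1.54068313])]
[478.05038541  92.40914857] [array([-0.33968018,  0.56142192,  0.03551479,  2.08249619, -0.0395644 ,
        0.49828737,  1.16573901]), array([-0.65769393,  0.62131629,  0.46837311,  2.09827519, -0.53724252,
        0.53923538, -1.4958856 ])]
[484.54208548 141.98593578] [array([-0.50643301,  0.4195063 ,  0.13523432,  1.97870829, -0.08078829,
        0.74840837,  1.11705374]), array([-0.91312519,  0.51342075,  0.69931203,  1.9978284 , -0.46059302,
        0.79133679, -1.64623045])]
[484.54208548 141.98593578] [array([-0.43805254,  0.58095478,  0.04751719,  2.03758313, -0.05211022,
        0.52416113,  1.08739704]), array([-0.75924065,  0.64683494,  0.49189398,  2.05368728, -0.55402581,
        0.57164264, -1.57642559])]
  return _methods._mean(a, axis=axis, dtype=dtype,
  ret = ret.dtype.type(ret / rcount)
```

View pics/ov0.png

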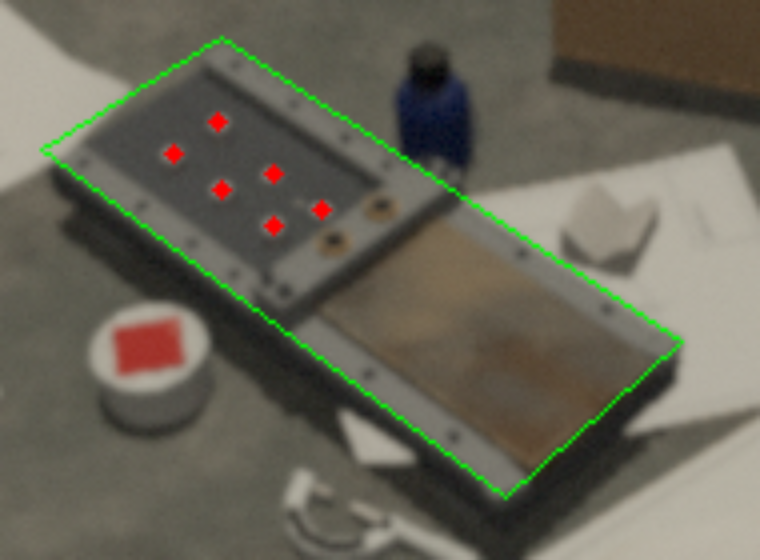

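View pics/ov1.png

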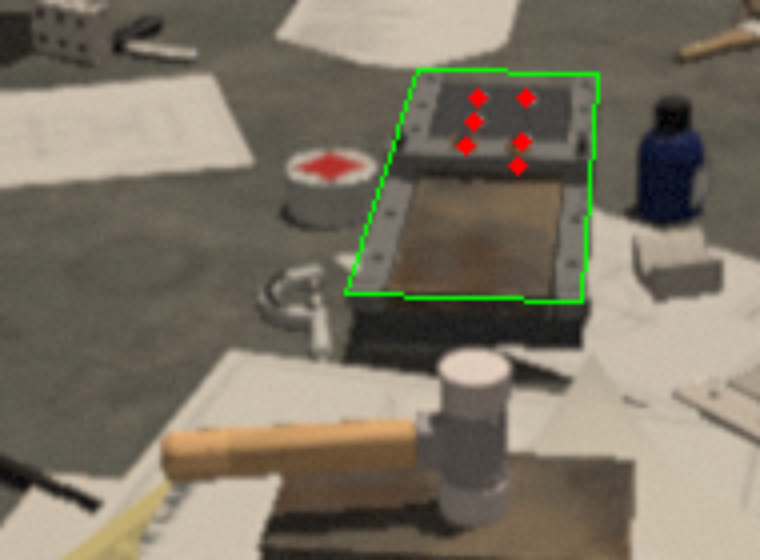

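Projected rail corners and all six pins match both images, and the pin heights agree with the description: stops at (45,+20) and (95,+20) are up. Going for the mallet.

```bash
cat >> h.py <<'E'
o=np.array([531.7,40.]);th=np.radians(82.54)
e=np.array([np.cos(th),np.sin(th)]); n=np.array([-e[1],e[0]])
def J(x,y,z=0): return [*(o+e*x+n*y),z]
def Rz(a,s=1):
    x=s*np.array([np.cos(a),np.sin(a),0]);z=np.array([0,0,-1.]); return np.stack([x,np.cross(z,x),z],1)
def st():
    s=read_state(); print('t %.2f'%s['time'],np.round(s['eef_pos'],1),'F',np.round(s['ft_force'],1),'gap %.1f'%s['finger_gap'],np.round(s['qpos'],2)); return s
E
python3 - <<'E'
from h import *
R=Rz(np.radians(93.5),-1)
movep([460.6,-373.4,200],R); st()
snap('wrist','w1')
movel([460.6,-373.4,58.3],R,max_speed=200); st()
clamp(); s=st()
snap('side','s1'); snap('wrist','w2')
E
```

```text
t 3.67 [ 461.  -372.9  199.9] F [-0.3  0.6  0.4] gap 85.4 [-0.11  0.88  1.22  1.75 -0.9   1.19 -0.13]
t 4.58 [ 460.8 -373.9   59.3] F [0.2 0.4 0.3] gap 85.4 [-0.04  1.03  1.04  1.84 -1.09  0.98 -0.  ]
t 5.18 [ 460.7 -373.3   58.5] F [-0.7  2.6  5.5] gap 20.5 [-0.04  1.03  1.04  1.84 -1.1   0.98 -0.  ]
```

View pics/w1.png

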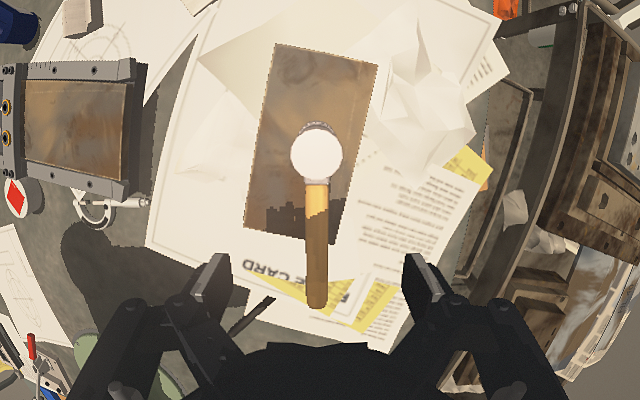

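View pics/s1.png

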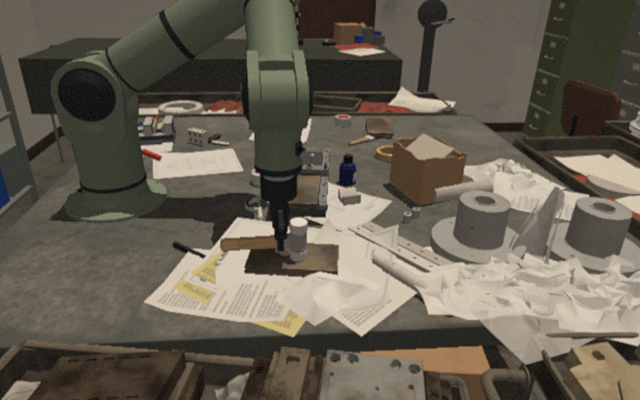

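```bash
python3 - <<'E'
from h import *
s=read_state(); p=s['eef_pos']
movel([p[0],p[1],200],max_speed=250); st()
q=inverse_kinematics(J(95,60,131),Rz(th,-1)); print(q)
movep(J(95,60,145),Rz(th,-1)); s=st()
snap('scene','c2'); snap('side','s2'); snap('wrist','w3')
for f in('c2','s2'):
    P=cloud(load(f)).reshape(-1,3);P=P[np.isfinite(P[:,2])]
    X=(P[:,:2]-o)@e;Y=(P[:,:2]-o)@n; m=(abs(X-95)<35)&(abs(Y-20)<30)&(P[:,2]>196)&(P[:,2]<222); print(m.sum(),np.c_[X,Y,P[:,2]][m].mean(0),np.c_[X,Y,P[:,2]][m].min(0),np.c_[X,Y,P[:,2]][m].max(0))
    m=(abs(X-95)<35)&(abs(Y-20)<30)&(P[:,2]>100)&(P[:,2]<196);print(m.sum(),np.percentile(np.c_[X,Y,P[:,2]][m],[1,99],axis=0) if m.any() else '')
for f,a in(('c2',(100,240,160,340)),('s2',(80,220,200,400))):
    im=load(f)['image'][a[0]:a[1],a[2]:a[3]]; cv2.imwrite('pics/%sc.png'%f,cv2.resize(im,None,fx=4,fy=4))
E
```

```text
t 6.00 [ 460.5 -372.6  198.6] F [-0.3  0.1 -3.2] gap 20.4 [-0.11  0.88  1.22  1.76 -0.9   1.19 -0.13]
[-1.1862684   1.0239458   1.35239252  2.03862635 -1.14254822  1.15962708
 -1.00074755]
t 7.88 [484.9 141.1 145.1] F [ 0.5 -0.1 -3.8] gap 20.3 [-1.19  1.02  1.39  2.03 -1.12  1.19 -1.01]
95 [ 88.06961543  13.59243413 207.04557916] [ 72.29226772   1.30943094 198.36613316] [108.82100087  27.80663984 211.60821884]
260 [[ 72.70204519   5.68217638 120.2494726 ]
 [ 98.35415281  43.61042478 192.4867919 ]]
105 [ 84.94050123  23.38973729 205.9797993 ] [ 69.22436542   0.47994681 196.09908495] [121.39562273  49.32871837 220.92101093]
358 [[ 71.16135508   0.217576   119.75946363]
 [108.29736562  48.13974869 194.84455389]]
```

View pics/c2c.png

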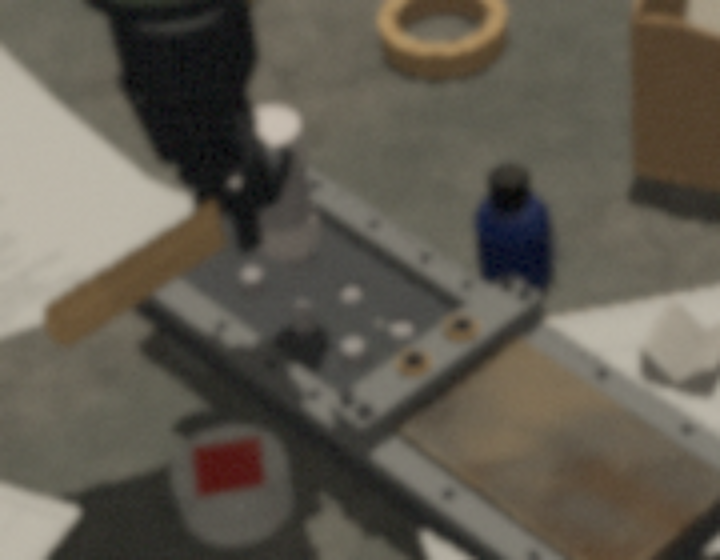

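View pics/w3.png

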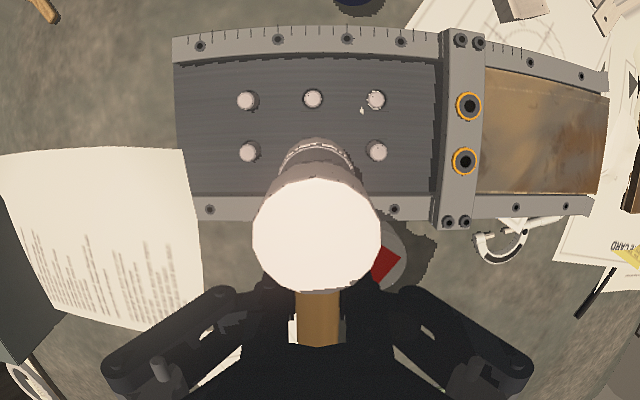

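View pics/s2c.png

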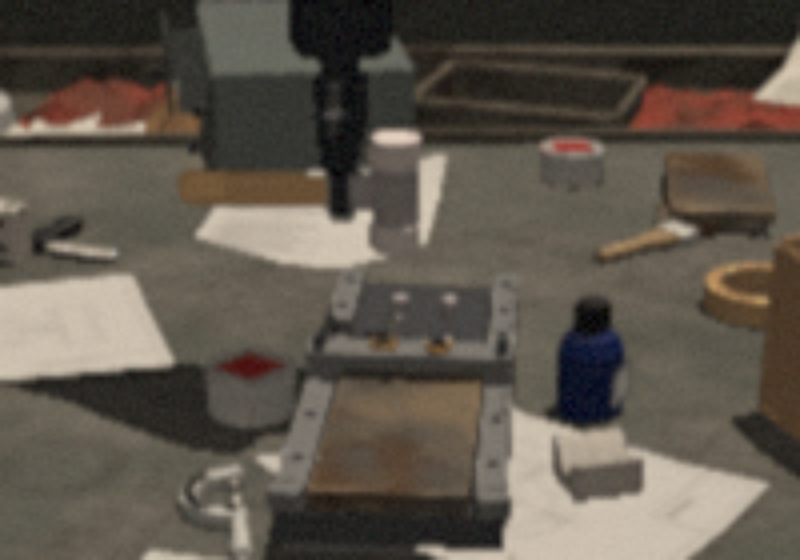

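```bash
python3 - <<'E'
from h import *
for f,box in(('c2',(110,145,215,250)),('s2',(105,125,285,315))):
    c=load(f); im=c['image']; a=box
    g=cv2.cvtColor(im,cv2.COLOR_BGR2GRAY)[a[0]:a[1],a[2]:a[3]]
    print(g.max())
    m=(g>0.75*g.max()).astype(np.uint8); k,l,s,ce=cv2.connectedComponentsWithStats(m); i=1+np.argmax(s[1:,4]); 
    cnt,_=cv2.findContours((l==i).astype(np.uint8),0,1); el=cv2.fitEllipse(max(cnt,key=len))
    u,v=el[0][0]+a[2],el[0][1]+a[0]; w=ray(c,u,v,208.5); print(s[i],el,(u,v),w.round(1),'jig',((w[:2]-o)@e).round(1),((w[:2]-o)@n).round(1))
    # brightness of down pins etc
    u,v=map(float,(u,v))
E
```

```text
191
[ 9 16 11 10 84] ((13.923337936401367, 20.434648513793945), (8.904521942138672, 10.32190227508545), 112.36874389648438) (228.92333793640137, 130.43464851379395) [528.4 130.7 208.5] jig 89.5 15.0
217
[ 8  8 12  3 32] ((13.5, 9.0), (2.1991829872131348, 13.813695907592773), 90.0) (298.5, 114.0) [526.4 134.1 208.5] jig 92.6 17.5
```

Top-face ellipses put the head at jig (89.5,15) and (92.6,17.5), about 4 mm short of (95,20) in each axis. I'll shift the target by that and tap stop 2.

```bash
cat >> h.py <<'E'
def tap(x,face=47,sp=300):
    R=Rz(th,-1)
    X,Y=x+3.5,63.5
    movel(J(X,Y,132),R,max_speed=150); st()
    movel(J(X,Y,face+26.5),R,max_speed=sp); st()
    movel(J(X,Y,132),R,max_speed=250); st()
def pins(f):
    out=[]
    P=cloud(load(f)).reshape(-1,3);P=P[np.isfinite(P[:,2])]
    X=(P[:,:2]-o)@e;Y=(P[:,:2]-o)@n
    for x in(45,95,145):
        for y in (20,-20):
            m=(abs(X-x)<12)&(abs(Y-y)<12)&(P[:,2]<75); out.append((x,y,m.sum(),(m&(P[:,2]>53)).sum()))
    print(out)
E
python3 - <<'E'
from h import *
tap(95)
snap('wrist','w4'); snap('scene','c3'); pins('c3')
E
```

```text
t 8.28 [481.3 145.7 131.8] F [ 0.4 -1.  -2.9] gap 20.5 [-1.2   1.03  1.36  2.04 -1.15  1.17 -1.  ]
t 8.63 [481.6 145.6  73.6] F [ 1.2 -0.7 -2.9] gap 20.5 [-1.15  1.05  1.22  2.07 -1.23  1.04 -0.97]
t 9.02 [482.2 146.1 133.4] F [-0.7 -0.3 -3.5] gap 20.3 [-1.19  0.98  1.32  2.04 -1.11  1.12 -1.04]
[(45, 20, np.int64(75), np.int64(23)), (45, -20, np.int64(64), np.int64(0)), (95, 20, np.int64(59), np.int64(0)), (95, -20, np.int64(54), np.int64(0)), (145, 20, np.int64(67), np.int64(17)), (145, -20, np.int64(23), np.int64(0))]
```

View pics/w4.png

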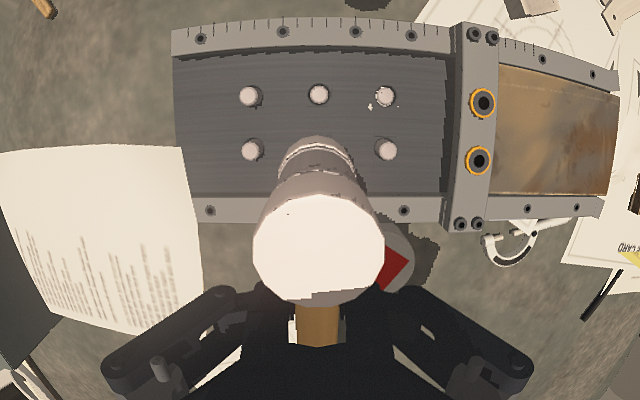

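Stop at (95,+20) is down: none of its 59 depth points is high any more. Now the other one.

```bash
python3 - <<'E'
from h import *
tap(45)
movel(J(48.5,63.5,200),max_speed=250); st()
snap('wrist','w5'); snap('scene','c4'); pins('c4')
E
```

```text
t 9.60 [474.9  95.9 131.7] F [ 0.6  0.3 -3.8] gap 20.2 [-1.12  0.96  1.31  2.09 -1.1   1.09 -0.93]
t 9.94 [474.7  96.5  73.2] F [ 0.4  0.4 -2.1] gap 20.3 [-1.06  1.    1.18  2.12 -1.21  0.99 -0.87]
t 10.32 [475.6  96.9 133.4] F [-0.8  0.6 -4.6] gap 20.5 [-1.11  0.93  1.3   2.09 -1.09  1.07 -0.95]
t 10.75 [474.8  96.8 199.9] F [ 0.   0.1 -3.9] gap 20.3 [-1.17  0.82  1.38  2.03 -0.92  1.13 -1.06]
[(45, 20, np.int64(65), np.int64(0)), (45, -20, np.int64(56), np.int64(0)), (95, 20, np.int64(62), np.int64(0)), (95, -20, np.int64(59), np.int64(0)), (145, 20, np.int64(63), np.int64(20)), (145, -20, np.int64(69), np.int64(20))]
```

View pics/w5.png

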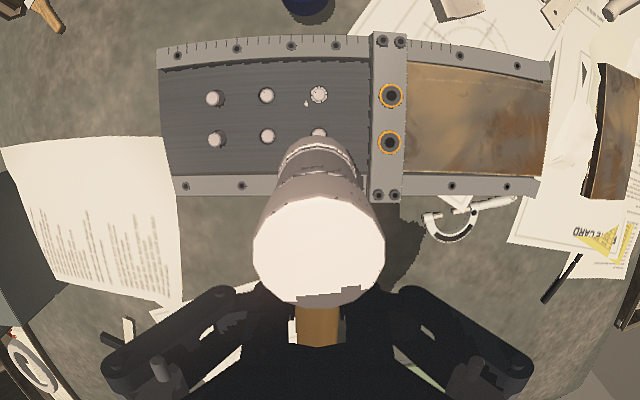

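Both are down and the last row is up (20 high points each). Returning the mallet to the blanks.

```bash
python3 - <<'E'
from h import *
R=Rz(np.radians(93.5),-1)
movep([460.6,-373.4,200],R); st()
movel([460.6,-373.4,66],R,max_speed=180)
print(movel([460.6,-373.4,57],R,max_speed=25,guard=6)); st()
open_gripper(); st()
movel([460.6,-373.4,200],R,max_speed=200); st()
snap('scene','c5'); snap('side','s5'); snap('wrist','w6'); pins('c5')
for f in ('c5','s5'):
    P=cloud(load(f)).reshape(-1,3);P=P[np.isfinite(P[:,2])]
    X=(P[:,:2]-o)@e;Y=(P[:,:2]-o)@n
    m=(abs(Y)<45)&(P[:,2]>56)&(P[:,2]<66)&(X<-35)&(X>-300); print('plate back',np.percentile(X[m],[0,.5,1,2,99]),m.sum())
im=load('s5')['image'][140:280,215:365]; cv2.imwrite('pics/s5c.png',cv2.resize(im,None,fx=4.2,fy=4.2,interpolation=cv2.INTER_CUBIC))
E
```

```text
t 12.57 [ 461.3 -372.3  199.7] F [ 0.7  0.3 -2.7] gap 20.0 [-0.06  0.76  1.05  1.75 -0.74  1.08 -0.26]
False
t 13.97 [ 460.6 -373.4   57. ] F [-0.6  0.6 -2.4] gap 20.6 [ 0.04  0.92  0.86  1.84 -0.93  0.85 -0.13]
t 14.62 [ 460.6 -373.4   57. ] F [-0.6 -1.   0.2] gap 85.0 [ 0.04  0.92  0.86  1.84 -0.93  0.85 -0.13]
t 15.48 [ 460.4 -372.9  199. ] F [1. 0. 0.] gap 85.4 [-0.06  0.76  1.05  1.75 -0.74  1.08 -0.26]
[(45, 20, np.int64(65), np.int64(0)), (45, -20, np.int64(59), np.int64(0)), (95, 20, np.int64(56), np.int64(0)), (95, -20, np.int64(58), np.int64(0)), (145, 20, np.int64(68), np.int64(19)), (145, -20, np.int64(68), np.int64(21))]
plate back [-209.53388144 -208.73392801 -208.24604666 -207.23684125  -36.80437359] 2117
plate back [-211.74619638 -210.03176162 -209.0852108  -208.14927999  -36.9916497 ] 894
```

View pics/s5c.png

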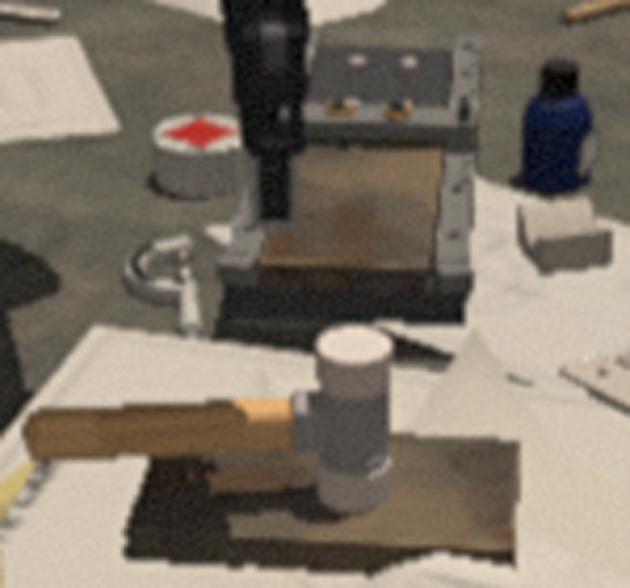

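View pics/w6.png

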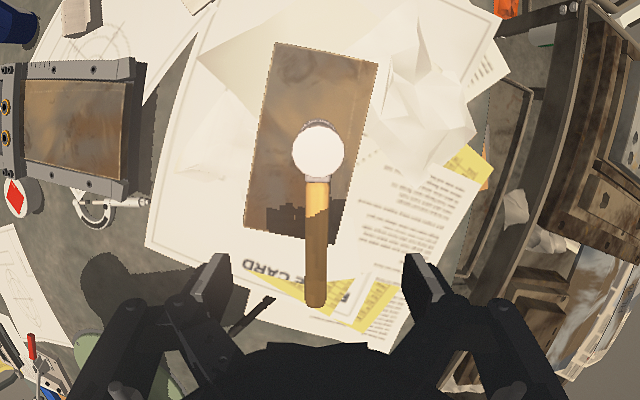

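Mallet is upright on the blanks. The plate's back edge is at jig x of about -209. Pushing with closed fingers from behind.

```bash
python3 - <<'E'
from h import *
clamp()
R=None
for s in (-1,1):
    Rt=Rz(th+np.pi/2,s); q=inverse_kinematics(J(-240,0,150),Rt); print(s,q)
    if q is not None and R is None: R=Rt
movep(J(-240,0,180),R); st()
movel(J(-240,0,51),R,max_speed=150); st()
g=movel(J(-205,0,51),R,max_speed=40,guard=15); print(g); st()
if not g:
    g=movel(J(-88,0,51),R,max_speed=60,guard=20); print(g); s=st(); print(((s['eef_pos'][:2]-o)@e))
snap('scene','c6'); snap('side','s6')
im=load('c6')['image'][100:260,160:360]; cv2.imwrite('pics/c6c.png',cv2.resize(im,None,fx=4,fy=3.7))
E
```

```text
-1 [-0.22874207  0.60545768  0.70893307  1.93051639 -0.5404167   0.8040481
  0.6497325 ]
1 [-0.50196355  1.07519182  1.41220059  1.94121796 -1.14590894  1.26435811
 -1.93933956]
t 17.28 [ 500.4 -198.9  180.2] F [-0.4 -0.5 -0.2] gap 0.0 [-0.26  0.57  0.75  1.91 -0.5   0.86  0.62]
t 18.29 [ 500.9 -198.3   51.6] F [-0.8  0.4  0.3] gap 0.2 [-0.13  0.74  0.56  1.98 -0.68  0.61  0.76]
False
t 19.32 [ 505.  -163.    50.9] F [-0.5  0.2 -0.8] gap -0.0 [-0.2   0.74  0.56  2.   -0.69  0.6   0.71]
False
t 21.42 [520.3 -47.3  51. ] F [ 0.3  0.6 -0.4] gap -0.1 [-0.43  0.74  0.58  2.02 -0.72  0.6   0.51]
-88.04917954904386
```

View pics/c6c.png

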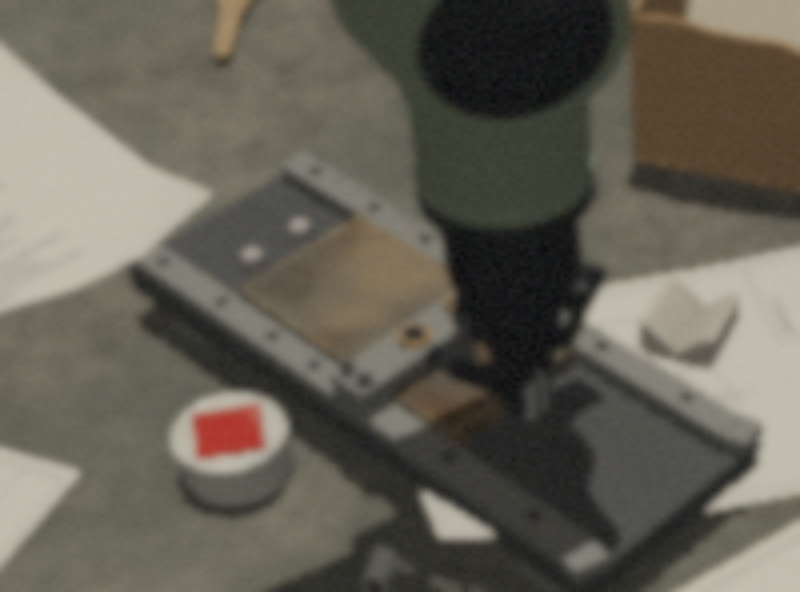

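The plate has slid under the bridge, and its front edge is about 15 mm short of the last pair, at crop (300,265). Finishing slowly with the guard on.

```bash
python3 - <<'E'
from h import *
g=movel(J(-58,0,51),max_speed=20,guard=8); s=st(); print(g,((s['eef_pos'][:2]-o)@e))
wait(0.3); s=st(); print(((s['eef_pos'][:2]-o)@e))
snap('scene','c7'); snap('side','s7')
P=cloud(load('c7')).reshape(-1,3);P=P[np.isfinite(P[:,2])]
X=(P[:,:2]-o)@e;Y=(P[:,:2]-o)@n
m=(abs(Y)<45)&(abs(abs(Y)-20)>10)&(P[:,2]>55)&(P[:,2]<67)&(X>5)&(X<200); print('front',np.percentile(X[m],[97,98,99,99.5,100]),m.sum()); pins('c7')
im=load('c7')['image'][100:260,160:360]; cv2.imwrite('pics/c7c.png',cv2.resize(im,None,fx=4,fy=3.7))
E
```

```text
t 22.44 [522.6 -29.8  50.9] F [ 0.8 -2.7  1.5] gap 0.0 [-0.47  0.74  0.59  2.02 -0.72  0.6   0.48]
True -70.33898230420083
t 22.74 [522.2 -29.9  50.7] F [ 0.3 -0.1 -0.5] gap 0.3 [-0.47  0.74  0.59  2.02 -0.72  0.6   0.48]
-70.585059861305
front [135.14128083 137.04648625 138.43658358 139.32477005 142.37957849] 614
[(45, 20, np.int64(64), np.int64(64)), (45, -20, np.int64(60), np.int64(60)), (95, 20, np.int64(62), np.int64(62)), (95, -20, np.int64(61), np.int64(61)), (145, 20, np.int64(30), np.int64(25)), (145, -20, np.int64(29), np.int64(27))]
```

View pics/c7c.png

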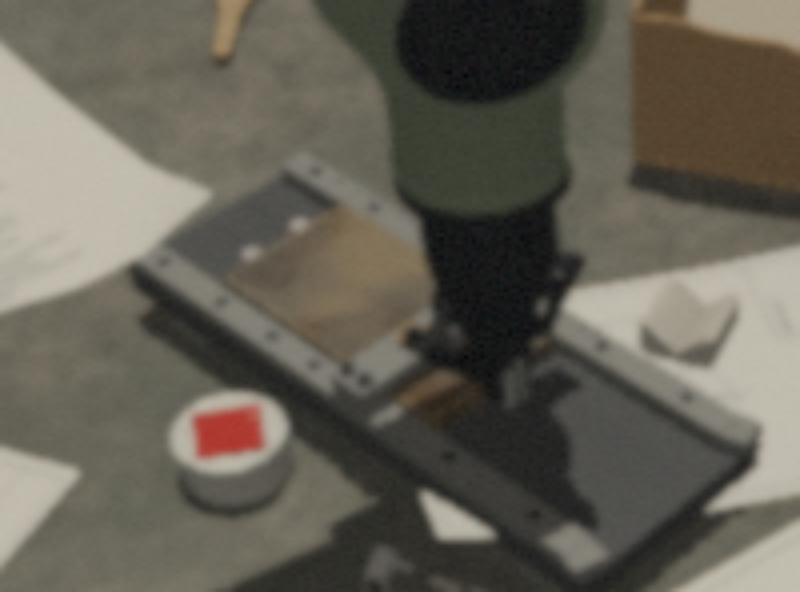

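The guard tripped at the stops and the front edge reads about 138 mm. One more gentle press, in case the plate rebounded or sits skewed, then retreat and check.

```bash
python3 - <<'E'
from h import *
g=movel(J(-64,0,51),max_speed=8,guard=7); s=st(); print(g,((s['eef_pos'][:2]-o)@e))
movel(J(-110,0,51),max_speed=80)
movel(J(-150,0,230),max_speed=250); st()
movep([450,-250,300],Rz(th+np.pi/2,-1)); st()
snap('scene','c8'); snap('side','s8'); 
P=cloud(load('c8')).reshape(-1,3);P=P[np.isfinite(P[:,2])]
X=(P[:,:2]-o)@e;Y=(P[:,:2]-o)@n
for a,b in((-45,-30),(-10,10),(30,45)):
    m=(Y>a)&(Y<b)&(P[:,2]>55)&(P[:,2]<67)&(X>5)&(X<200); print('front',np.percentile(X[m],[95,98,99,100]),m.sum())
    m=(Y>a)&(Y<b)&(P[:,2]>55)&(P[:,2]<67)&(X>-150)&(X<-32); print('back',np.percentile(X[m],[0,2,5]) if m.any() else '',m.sum())
im=load('c8')['image'][100:260,160:360]; cv2.imwrite('pics/c8c.png',cv2.resize(im,None,fx=4,fy=3.7))
im=load('s8')['image'][140:280,215:365]; cv2.imwrite('pics/s8c.png',cv2.resize(im,None,fx=4.2,fy=4.2,interpolation=cv2.INTER_CUBIC))
E
```

```text
t 23.23 [522.3 -29.8  50.6] F [-0.2 -0.9  1.2] gap 0.0 [-0.47  0.74  0.59  2.02 -0.72  0.6   0.48]
True -70.42130678532703
t 24.76 [ 511.8 -107.9  228.9] F [ 0.3 -0.5  0.1] gap -0.0 [-0.51  0.49  0.85  1.9  -0.45  0.95  0.41]
t 25.48 [ 449.8 -249.9  299.3] F [ 0.4  0.9 -0.1] gap 0.1 [-0.29  0.39  0.92  1.83 -0.35  1.09  0.63]
front [133.14790778 136.21099946 137.27876134 138.16350448] 184
back [-61.31302701 -60.78242555 -60.5215519 ] 57
front [132.10041215 138.29119307 138.69899599 139.23870474] 255
back [-62.19239387 -61.70464413 -61.2704285 ] 79
front [130.61557429 136.01365702 137.92917217 139.06178743] 201
back [-61.44754704 -60.50739205 -59.68241373] 65
```

View pics/c8c.png

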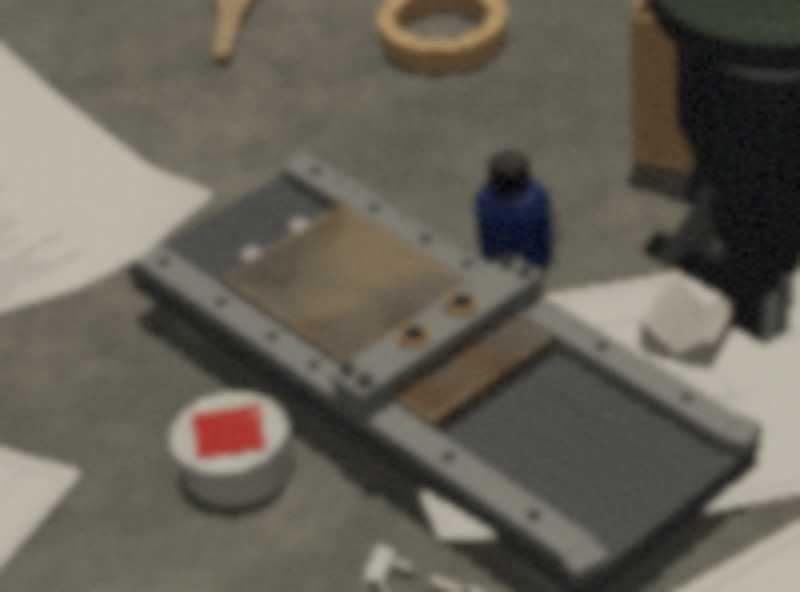

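View pics/s8c.png

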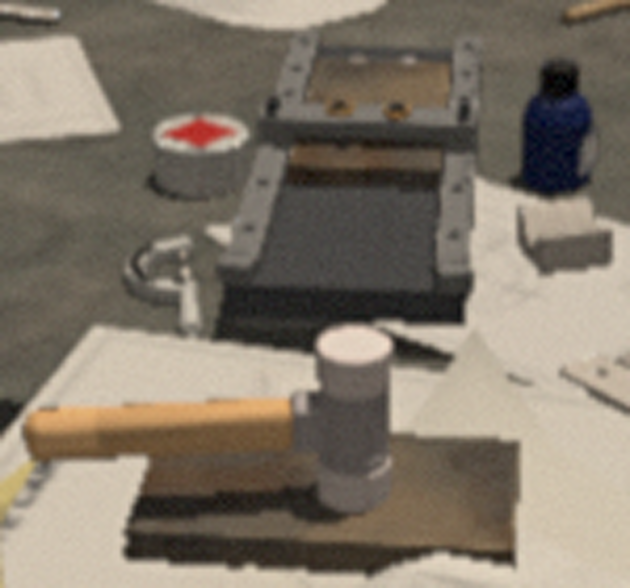

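Front edge at 138 mm, back edge square at about -62 mm, the last pins are up, and the mallet and bystanders are in place.

```bash
python3 -c "
from h import *
print(finish_job())"
```

```text
the job is handed in; nothing more can be done
None
```

The job is done and handed in at about 25.6 s of robot time.

- **Stops:** I knocked down the two standing stops, at jig (95,+20) and (45,+20), with one mallet tap each. Afterwards depth showed no raised points at any of the first four stops. Depth is too coarse to confirm the full click to 1.5 mm below the bed, but the plate then slid over all four freely.
- **Mallet:** It stands upright on the blanks again, where it started.
- **Plate:** I pushed it under the bridge with closed fingers. The 8 N force guard stopped the push at the last pair of stops, and a second gentle press moved it no further. The front edge reads about 138 mm and the back edge about -62 mm, square within about 1 mm, and both last stops are still up.
- **Bystanders:** The bottle, tin, vee block and micrometer look unmoved in the pictures.

Two checks did not agree fully:
- **Mallet head in the grip:** The two cameras differed by about 3 mm on where the head sat. I shifted the taps about 4 mm on their average, within the 12 mm margin.
- **Setting the mallet down:** The 6 N contact guard did not trip before I opened the gripper. The later images show it standing properly.

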